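# Close the drilling jig and line its bush up under the drill

## Task

The little wooden drilling jig holds a blank: lower its hinged metal lid until it is fully closed, then slide the jig along the mat, without lifting it, until the hole in the lid's steel bush is centred under the drill bit, so that the bit could come straight down into the hole without touching the rim. Let go and leave it there. Do not bump the drill stand, and leave the other things on the mat where they are.

Things in the scene. Friction and masses are not known exactly. Their poses are not given: they have to be found in the camera images.
- jig: Loose drilling jig, about 0.45 kg with its lid: wooden box 100 (x) x 70 (y) x 28 mm tall holding a wooden blank, with a flat wooden bar handle sticking out of its near (-x) end. Origin: centre of the box's underside, which rests on the cutting mat (mat top 3 mm above the table); z up. The box spans x -50..50, y -35..35; the hinge is at the +x end. It may finish turned at any yaw.
- jig_lid (a joint): Angle of the jig's aluminium lid, hinged along y at the box's +x end, opening upwards: 0 closed flat on the box, grows as it opens (about 1.3 stands nearly upright, outer face towards +x). Stiff hinge: it stays where it is left; about 1.5 N at the free edge moves it. The lid is 100 (from hinge to free edge) x 70 x 6 mm; closed, its top is 34 mm above the jig's underside.
- jig_bush (a point): Centre of the steel guide bush's hole, at the top of the bush: hole 12 mm, bush 29 mm outside, standing 4 mm proud of the lid's outer face. It moves with the lid, 30 mm from the hinge line on the lid's centre line; with the lid closed it is at (20, 0, 38) mm in the jig's frame. Axes are the lid's.
- jig_lid_edge (a point): Middle of the lid's free edge, on its outer face; moves with the lid. Closed: (-50, 0, 34) mm in the jig's frame. Axes are the lid's: z is its outward normal.
- jig_hinge (a point): Middle of the lid's hinge line, (50, 0, 30) mm in the jig's frame.
- jig_handle (a point): Grip point on top of the jig's bar handle, (-100, 0, 34) mm in the jig's frame. The handle is 16 mm thick (y), 30 mm tall (z 4..34 mm) and spans x -126..-51 mm; pinch it across y from above.
- drill_stand: Drill stand fixed to the bench: base 110 (x) x 90 (y) x 16 mm, round column 22 mm thick to 201 mm above the base's underside, a 20 mm thick arm at 135..155 mm reaching 160 mm to the stand's +y, holding a slim upright pen drill (25 mm thick, 32 mm at its clamp, top at 220 mm). Origin: centre of the base's underside, on the mat.
- drill_tip (a point): Tip of the 5 mm drill bit, pointing down, fixed: 49 mm above the mat, at (0, 160, 49) mm in the stand's frame. The closed jig's bush passes 11 mm below it. The bit is 27 mm long, in an 18 mm thick steel chuck.
- gouge: Carving gouge lying on the mat, wooden handle and steel blade, 175 mm long, 22 mm thick; x runs towards the blade. Leave alone.
- stone: Pale flat stone chip, 40 mm across, 12 mm tall. Leave alone.
- blank: Spare light wooden blank, 55 x 40 x 20 mm. Leave alone.
- oil_jar: Amber glass jar with steel cap, 48 mm across, 60 mm tall. Leave alone.
- eraser: White eraser, 45 x 20 x 12 mm. Leave alone.
- oilstone: Grey sharpening stone, 150 x 50 x 25 mm. Leave alone.
Things that resemble listed ones, but are neither listed nor needed, are in the scene too. There is more than one size of the jig; the job needs the larger.

How it is judged:
On the way, in this order (a step that is already met when the one before it is completed fails the run):
1. the lid is fully closed (below 0.05 rad) (value of joint jig_lid below 0.05 rad), for 0.2 s.
2. with the lid closed, the bush's hole is under the drill tip, within 3.5 mm horizontally (value of joint jig_lid below 0.05 rad and horizontal distance between jig_bush and drill_tip below 0.0035 m), for 0.2 s.
At the end, for the whole second after the job is handed in: The jig lies flat and still on the mat, released, its lid closed (below 0.05 rad), and the centre of the bush's hole is within 3.5 mm horizontally of the drill bit's tip (5 mm bit, 12 mm hole) (all of step 2 and height (world z) of jig below 0.006 m and angle between jig's own z axis and vertical below 0.05 rad and linear speed of jig below 0.01 m/s); the robot touches nothing.
It fails at once if the drill stand or its bit was bumped (over 3 N) (contact force between drill_stand and anything else above 3 N).
It fails at once if the jig was lifted more than 12 mm off the mat (height (world z) of jig above 0.015 m).
It fails at once if another thing on the mat was moved more than 20 mm (distance of any of gouge, stone, blank, oil_jar, eraser, oilstone from where it was at the start of the episode above 0.02 m).
It also fails if it takes over 58 s, if anything falls off the work surface, if the arm or the gripper's body presses on something with over 40 N, if the wrist force passes 120 N, or if a joint passes its speed limit or range.

## Robot

A 7-joint arm with a two-finger parallel gripper is mounted at the origin on the work surface. World frame = base frame: x ahead of the robot, y to its left, z up, the work surface at z = 0. Lengths are in m, angles in rad, forces in N, time in s.
With the tool pointing down it reaches from about 0.4 to 0.925 m from the base axis. Payload 5.6 kg.
Tool frame: the origin (TCP) lies at the very end of the fingers, on their centre line; the grasp point (between the pads) lies ctrl.grip_point_offset behind it (ctrl.grip_point_offset is the distance from the TCP to the grasp point, in m); z points along the fingers, y is the direction in which the jaws open and shut (so a half turn about z gives the same grasp; the last joint's range is limited). The gripper opens to 85 mm and grips with 20 to 120 N. Pads are 22 mm wide; open, the fingers measure 114 mm over their backs; the gripper's body (76 mm by 85 mm) begins 54 mm behind the grasp point. The pads swing forward as they close: fully open they stand 13 mm farther back than shut.
Start: joints at [1.281, 0.468, -0.012, 1.603, 0.006, 1.071, -0.056], TCP at [0.159, -0.63, 0.192] pointing down, gripper open.
Joint ranges: [-2.53, 2.53], [-0.31, 2.02], [-1.57, 1.55], [0.28, 2.44], [-1.29, 4.43], [0.15, 1.84], [-2.92, 2.92]. Speed limits (rad/s): [2.57, 2.57, 3.14, 3.14, 3.14, 3.14, 3.14].

## Interface

Orientations are given as a unit quaternion [x, y, z, w].
In Python, from cell import ctrl gives the robot as it stands.
- The arm moves only by the tool carry_out, never from a script. Its argument "increments" is a list that holds one entry, the list of rows, each a list of 7 numbers: the shift along the tool's x, y, z in mm, then the turn, a rotation vector about the tool's x, y, z in rad, then the opening in per cent of the stroke, from 0 (shut) to 100 (fully open). A call has 1 to 5 rows; each row is the pose to reach, as a shift and turn from the pose commanded when the call began, along the tool's axes at that moment; what a row does not reach only later rows make up. A row lasts 1/12 s, in which the tool goes at most 41.7 mm and 7.16 degrees, less where a joint would pass 70% of its speed; a pose out of reach is approached as far as the arm can. A call with a gripper value outside its range is refused whole. The fingers move at their own pace and stop on an object; "squeeze" is the grip in N (left out, the last holds). Time passes only in rows, so rows that repeat a pose let the fingers close. It gives the time, the measured TCP pose, the force and the opening at its end, in the units of the state.
- ctrl.read_state(): the state, without advancing time (a new reading comes with each control period).
- ctrl.snapshot(name): name is "scene" or "top"; returns a dict with "frame" (384x512x3 uint8, red, green, blue), "range_z" (384x512 float32, m along the optical axis (not along the pixel's ray), 0 where there is no reading), "vertical_fov" (degrees; the focal length in pixels is half the picture's height over the tangent of half this angle, whatever the lens; pixels are square), "cx", "cy" (the principal point, pixels), "extrinsics" (4x4, takes a point from camera to world coordinates). Camera axes: x right, y down, z forward; pixel columns grow to the right and rows downward; lengths in m; the calibration is good to about 2 mm. A picture is of the moment at which its call begins.
- ctrl.finish_job(): hands the job in, once; it reports no verdict.
The state is a dict: "clock": time; "q": joint angles; "dq": joint speeds; "effort": joint torques, N m; "tool_pos": TCP position; "eef_rot": TCP orientation; "contact_force": force on the tool from outside, world axes, zero at the start; "ft_torque": the same for the moment, N m; "opening": finger opening in m.
Only numpy, scipy, OpenCV 4.12 (cv2) and the standard library are available. Lean on these libraries where they do the work, as an engineer would, in place of code of your own. Each camera call takes 0.05 s, during which the arm holds its last target. There are 200 camera calls.

## Working session

There is one attempt and no reset: what is moved stays moved. The work goes in short steps, Python scripts to look and compute and a tool call to move; the robot and the scene stay as the last step left them, time stands still between calls to the robot, and variables do not carry over. Pictures are saved under pics/ and viewed, about 8 in all and at most 12, crops included, and the job is handed in when it is done.

Besides the shell and the picture viewer there is one more tool, called after "Call:" as name([rows], argument=value, ...), one row to a line, values as JSON. carry_out: Moves the arm, as the interface text tells. Its arguments: {"type":"object","properties":{"increments":{"type":"array"},"squeeze":{"type":"number"}},"required":["increments"]}

```bash
mkdir -p pics; ls
cat > h.py <<'E'
import numpy as np,cv2
from cell import ctrl
def snap(n,f=None):
    s=ctrl.snapshot(n)
    if f: cv2.imwrite('pics/'+f,s['frame'][:,:,::-1])
    return s
def pts(s):
    d=s['range_z'];h,w=d.shape;f=h/2/np.tan(np.radians(s['vertical_fov'])/2)
    v,u=np.mgrid[:h,:w]
    P=np.stack([(u-s['cx'])/f*d,(v-s['cy'])/f*d,d],-1)
    E=np.array(s['extrinsics']);return P@E[:3,:3].T+E[:3,3]
E
python3 - <<'E'
from h import *
a=snap('scene');b=snap('top')
for n,s in(('scene',a),('top',b)):
    np.savez(n,P=pts(s),I=s['frame'],E=s['extrinsics']);print(n,s['vertical_fov'],s['cx'],s['cy'],np.round(s['extrinsics'],3).tolist())
    cv2.imwrite(f'pics/{n}0.png',cv2.resize(s['frame'][:,:,::-1],(800,600)))
print(ctrl.read_state(),ctrl.grip_point_offset)
E
```

```text
pics
scene 56.02275387619696 258.6841262322367 194.04817656272425 [[0.798, 0.331, -0.503, 1.072], [0.602, -0.434, 0.67, -0.623], [0.003, -0.838, -0.546, 0.644], [0.0, 0.0, 0.0, 1.0]]
top 52.290934230260596 252.21628825320767 195.29726207720478 [[0.021, -0.995, 0.1, 0.456], [-0.999, -0.024, -0.025, 0.097], [0.027, -0.1, -0.995, 1.069], [0.0, 0.0, 0.0, 1.0]]
{'clock': 0.1, 'q': array([ 1.28101566,  0.46830582, -0.01158116,  1.60351785,  0.00599899,
        1.07139465, -0.05631727]), 'dq': array([-0.00082966, -0.00071202,  0.00033305, -0.0032187 ,  0.0018076 ,
        0.0005831 ,  0.00036063]), 'effort': array([ 2.92867271e-04, -5.33516121e+01,  2.12882337e-02, -2.51962620e+01,
        1.14880680e-02,  4.37905721e-03, -9.78632556e-06]), 'tool_pos': array([ 0.15856774, -0.62978921,  0.19092845]), 'eef_rot': array([ 9.92403005e-01,  1.23027002e-01, -1.59082966e-04, -7.79705459e-04]), 'contact_force': array([ 0.66478518,  1.12709232, -0.61319264]), 'ft_torque': array([ 0.01408019, -0.02012562,  0.01211022]), 'opening': 0.08527003590614124} 0.0187
```

View pics/scene0.png

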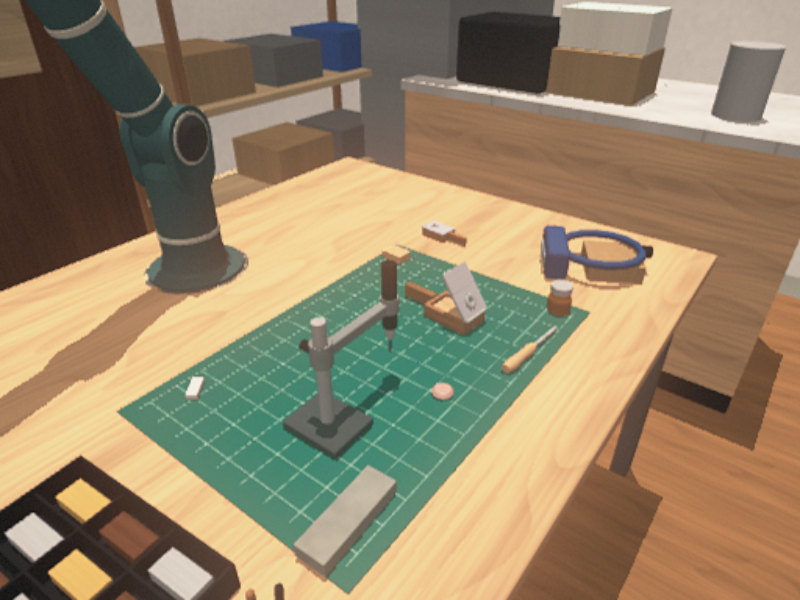

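View pics/top0.png

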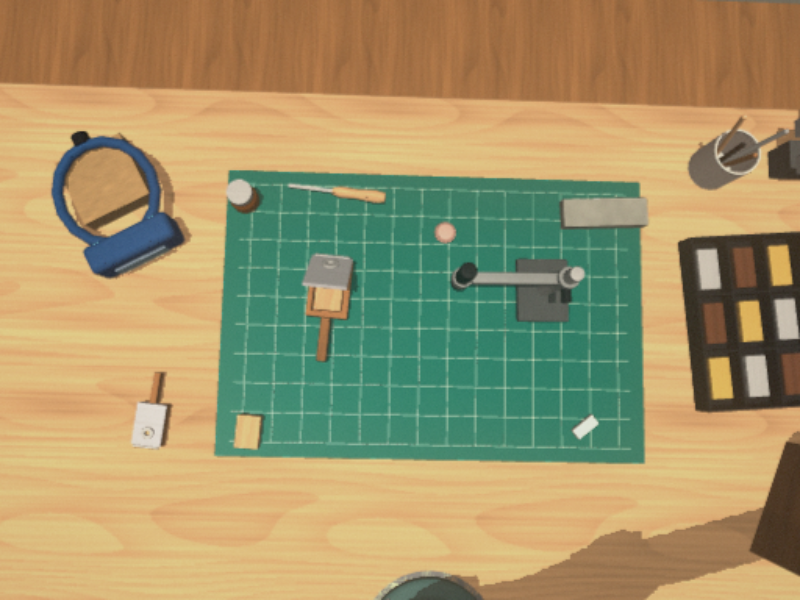

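The views show the jig at top-view (328,290), with its handle towards the robot and its lid up at the far end. The drill is at top (465,272), with the bit at scene (390,347). The stand base is at top (542,290). The small look-alike jig is off the mat at (150,420).

```bash
cat > m.py <<'E'
from h import *
for n in('top','scene'):
    z=np.load(n+'.npz');P=z['P'];I=z['I'];hsv=cv2.cvtColor(I,cv2.COLOR_RGB2HSV)
    v,u=np.mgrid[:384,:512]
    if n=='top':
        ok=(u>185)&(u<240)&(v>155)&(v<240)
        H=ok&(hsv[...,0]<20)&(hsv[...,1]>80)&(P[...,2]>.015)
        h=H&(v>206)&(P[...,2]>.028)
        q=P[h];print('handle',q.shape,q.mean(0),q.min(0),q.max(0))
        r=cv2.minAreaRect((q[:,:2]*1000).astype(np.float32));print(r)
        L=ok&(hsv[...,1]<50)&(P[...,2]>.035);q=P[L];print('lid',q.shape,q.min(0),q.max(0))
        c=q.mean(0);print(c,np.linalg.svd(q-c)[2][2] if len(q)<5000 else 0)
        b=H&(v<206);q=P[b];print('box',q.min(0),q.max(0));print(cv2.minAreaRect((q[:,:2]*1000).astype(np.float32)))
        d=(u>285)&(u<310)&(v>160)&(v<190)&(P[...,2]>.2);q=P[d];print('pen top',q.shape,q.mean(0),q.min(0),q.max(0))
        d=(u>325)&(u<370)&(v>160)&(v<210)&(P[...,2]>.012)&(P[...,2]<.03);q=P[d];print('base',q.mean(0),cv2.minAreaRect((q[:,:2]*1000).astype(np.float32)))
    else:
        for lo,hi in((.045,.06),(.06,.075),(.082,.1),(.165,.22)):
            d=(u>235)&(u<265)&(v>160)&(v<232)&(P[...,2]>lo)&(P[...,2]<hi)&(P[...,0]<.72);q=P[d]
            if len(q):print(lo,len(q),np.median(q,0),q.min(0),q.max(0), u[d].mean(),v[d].mean())
        L=(u>275)&(u<315)&(v>165)&(v<210)&(hsv[...,1]<70);q=P[L];c=np.median(q,0);q=q[np.linalg.norm(q-c,axis=1)<.07];c=q.mean(0);print('lid',len(q),c,np.linalg.svd(q-c,full_matrices=False)[2][2],q.min(0),q.max(0))
        cv2.imwrite('pics/crop1.png',cv2.resize(I[140:260,200:330,::-1],None,fx=5,fy=5,interpolation=cv2.INTER_CUBIC))
E
python3 m.py
```

```text
handle (141, 3) [0.49632151 0.1888165  0.05195639] [0.45649358 0.09676958 0.03340916] [0.52715715 0.19893145 1.06908418]
((492.4593505859375, 145.8809814453125), (104.69022369384766, 62.14348602294922), 84.47669982910156)
lid (566, 3) [0.45649358 0.09676958 0.0350194 ] [0.64692865 0.21720094 1.06908418]
[0.60954729 0.18140236 0.08200721] [-0.94609339 -0.04483473 -0.32077585]
box [0.45649358 0.09676958 0.01509761] [0.61434202 0.22044806 1.06908418]
((521.5084838867188, 165.33706665039062), (165.86785888671875, 90.56244659423828), 17.889278411865234)
pen top (114, 3) [ 0.5891069  -0.02374794  0.24317672] [ 0.45649358 -0.03981814  0.2037777 ] [0.60556599 0.09676958 1.06908418]
base [ 0.58898231 -0.18334439  0.01840702] ((596.24560546875, -188.31179809570312), (109.02445220947266, 90.73135375976562), 0.4338527321815491)
0.045 7 [ 0.59639711 -0.02980067  0.05631564] [ 0.59484372 -0.03167174  0.04846592] [ 0.5980346  -0.02916004  0.05995686] 249.42857142857142 223.28571428571428
0.06 8 [ 0.59740186 -0.03001773  0.06816942] [ 0.59571889 -0.03312826  0.06264761] [ 0.59799512 -0.02789261  0.07490639] 249.5 219.5
0.082 29 [ 0.60080401 -0.03577797  0.0915416 ] [ 0.59138207 -0.03932376  0.08277411] [ 0.60392359 -0.02636146  0.0979331 ] 249.0 213.44827586206895
0.165 199 [ 0.60226166 -0.03831458  0.19454828] [ 0.58803176 -0.04335698  0.16505034] [ 0.60805177 -0.02366993  0.21998165] 248.52763819095478 179.73869346733667
lid 618 [0.61469128 0.17664787 0.07101972] [ 0.81037221 -0.07526376  0.58106131] [5.76288148e-01 1.40925384e-01 8.27823623e-05] [0.65008038 0.2181882  0.11388231]
```

View pics/crop1.png

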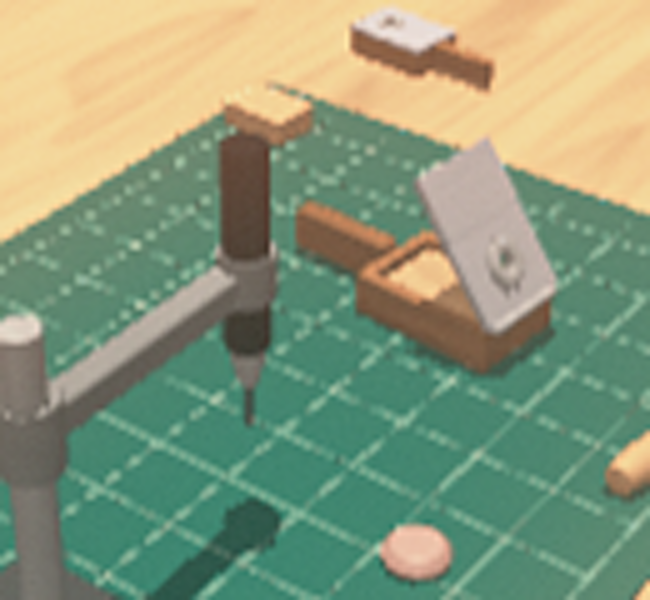

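```bash
sed -i "s/P=z\['P'\];/P=z['P'].copy();P[P[...,2]>.4]=np.nan;/" m.py; python3 m.py
python3 - <<'E'
from h import *
from scipy.spatial.transform import Rotation as R
z=np.load('top.npz');P=z['P'];I=z['I'];hsv=cv2.cvtColor(I,cv2.COLOR_RGB2HSV);v,u=np.mgrid[:384,:512]
h=(P[...,2]>.028)&(P[...,2]<.045)&(v>206)&(v<240)&(u>195)&(u<225);q=P[h]
c=q.mean(0);d=np.linalg.svd(q[:,:2]-c[:2],full_matrices=False)[2][0];print('handle c',c,'yaw',np.degrees(np.arctan2(d[1],d[0])))
s=ctrl.read_state();print(R.from_quat(s['eef_rot']).as_matrix().round(3))
E
```

```text
handle (139, 3) [0.49689458 0.19014092 0.03732146] [0.46628569 0.18148434 0.03340916] [0.52715715 0.19893145 0.04234101]
((496.7517395019531, 190.34283447265625), (14.962468147277832, 61.950382232666016), 85.50360107421875)
lid (565, 3) [0.57812452 0.14456741 0.0350194 ] [0.64692865 0.21720094 0.11911899]
[0.60981818 0.18155215 0.08026017] [ 0.79184914 -0.06422481  0.60733032]
box [0.5319761  0.14731475 0.01509761] [0.61434202 0.22044806 0.03992322]
((574.0889892578125, 184.10781860351562), (70.19429016113281, 84.796142578125), 86.50227355957031)
pen top (111, 3) [ 0.59269104 -0.02700517  0.22085489] [ 0.581829   -0.03981814  0.2037777 ] [ 0.60556599 -0.01628627  0.22561643]
base [ 0.58898231 -0.18334439  0.01840702] ((596.24560546875, -188.31179809570312), (109.02445220947266, 90.73135375976562), 0.4338527321815491)
0.045 7 [ 0.59639711 -0.02980067  0.05631564] [ 0.59484372 -0.03167174  0.04846592] [ 0.5980346  -0.02916004  0.05995686] 249.42857142857142 223.28571428571428
0.06 8 [ 0.59740186 -0.03001773  0.06816942] [ 0.59571889 -0.03312826  0.06264761] [ 0.59799512 -0.02789261  0.
[... 583 characters left out ...]
dian(q,0);q=q[np.linalg.norm(q-c,axis=1)<.07];c=q.mean(0);print('lid',len(q),c,np.linalg.svd(q-c,full_matrices=False)[2][2],q.min(0),q.max(0))
  ret = um.true_divide(
Traceback (most recent call last):
  File "m.py", line 20, in <module>
    L=(u>275)&(u<315)&(v>165)&(v<210)&(hsv[...,1]<70);q=P[L];c=np.median(q,0);q=q[np.linalg.norm(q-c,axis=1)<.07];c=q.mean(0);print('lid',len(q),c,np.linalg.svd(q-c,full_matrices=False)[2][2],q.min(0),q.max(0))
                                                                                                                                                   ~~~~~~~~~~~~~~~~~~~~~~~~~~~~~~~~~~~~~~~~~^^^
IndexError: index 2 is out of bounds for axis 0 with size 0
```

Call:
carry_out([
  [[100,-100,-130,0,0,0.1,0],[100,-100,-130,0,0,0.2,0],[100,-100,-130,0,0,0.323,0],[100,-100,-130,0,0,0.323,0],[100,-100,-130,0,0,0.323,0]],
], squeeze=30)

```text
clock: 0.52
tool_pos: [0.2339, -0.5068, 0.3247]
eef_rot: [0.999, -0.037, 0.001, 0.001]
contact_force: [0.4, -1.2, 0.1]
opening: 0.025
```

Call:
carry_out([
  [[354,-716,0,0,0,0,0],[354,-716,0,0,0,0,0],[354,-716,0,0,0,0,0],[354,-716,0,0,0,0,0],[354,-716,0,0,0,0,0]],
])

```text
clock: 0.93
tool_pos: [0.338, -0.3277, 0.3216]
eef_rot: [0.999, -0.038, -0.0, 0.0]
contact_force: [0.8, -1.2, 0.4]
opening: 0.0001
```

Call:
carry_out([
  [[264,-530,0,0,0,0,0],[264,-530,0,0,0,0,0],[264,-530,0,0,0,0,0],[264,-530,0,0,0,0,0],[264,-530,0,0,0,0,0]],
])

```text
clock: 1.35
tool_pos: [0.4448, -0.149, 0.3218]
eef_rot: [0.999, -0.038, 0.0, 0.0]
contact_force: [0.2, -0.4, 0.1]
opening: -0.0004
```

Call:
carry_out([
  [[170,-344,0,0,0,0,0],[170,-344,0,0,0,0,0],[170,-344,0,0,0,0,0],[170,-344,0,0,0,0,0],[170,-344,0,0,0,0,0]],
])

```text
clock: 1.77
tool_pos: [0.5511, 0.03, 0.3215]
eef_rot: [0.999, -0.038, -0.0, 0.0]
contact_force: [0.1, -0.8, 0.1]
opening: -0.0002
```

Call:
carry_out([
  [[80,-157,0,0,0,0,0],[80,-157,0,0,0,0,0],[80,-157,0,0,0,0,0],[80,-157,0,0,0,0,0],[80,-157,0,0,0,0,0]],
])

```text
clock: 2.18
tool_pos: [0.6427, 0.186, 0.3198]
eef_rot: [0.999, -0.035, -0.001, -0.002]
contact_force: [-3.4, 0.3, -0.2]
opening: -0.0
```

Run:
```python
from h import *
s=snap('scene');cv2.imwrite('pics/s1.png',cv2.resize(s['frame'][100:260,200:400,::-1],None,fx=4,fy=4,interpolation=cv2.INTER_CUBIC))
print(ctrl.read_state()['tool_pos'])
```

```text
[0.64246022 0.18506348 0.31969405]
```

View pics/s1.png

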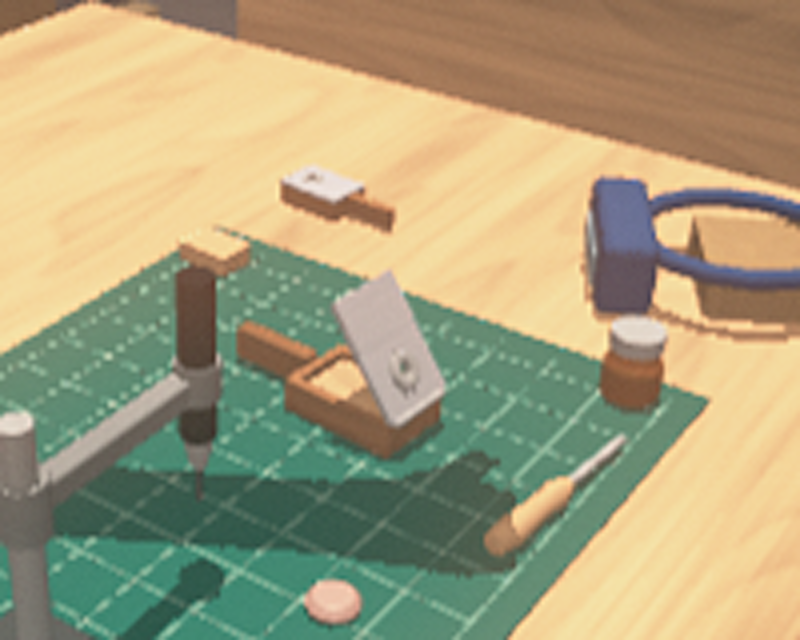

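The jig is untouched, with its lid at crop (390,350), and the gripper's shadow lies beyond it. Descending next, behind the lid.

Call:
carry_out([
  [[2,4,60,0,0,0,0],[2,4,120,0,0,0,0],[2,4,170,0,0,0,0],[2,4,204,0,0,0,0],[2,4,210,0,0,0,0]],
])

```text
clock: 2.65
tool_pos: [0.6436, 0.1728, 0.1118]
eef_rot: [0.999, -0.039, 0.0, 0.0]
contact_force: [0.6, -0.3, -1.1]
opening: 0.0001
```

Call:
carry_out([
  [[-15,-10,3,0,0,0,0],[-25,-10,5,0,0,0,0],[-34,-10,5,0,0,0,0],[-42,-10,5,0,0,0,0],[-48,-10,6,0,0,0,0]],
])

```text
clock: 3.07
tool_pos: [0.5968, 0.1875, 0.1085]
eef_rot: [0.999, -0.038, 0.001, 0.0]
contact_force: [1.0, -0.3, -0.1]
opening: 0.0001
```

Call:
carry_out([
  [[-7,0,5,0,0,0,0],[-13,0,11,0,0,0,0],[-19,0,18,0,0,0,0],[-24,0,25,0,0,0,0],[-24,0,25,0,0,0,0]],
])

```text
clock: 3.48
tool_pos: [0.5708, 0.1896, 0.0806]
eef_rot: [0.999, -0.038, -0.002, 0.001]
contact_force: [-1.0, -0.6, -0.6]
opening: -0.0001
```

Call:
carry_out([
  [[-4,0,8,0,0,0,0],[-8,0,17,0,0,0,0],[-10,0,25,0,0,0,0],[-11,0,32,0,0,0,0],[-11,0,34,0,0,0,0]],
])

```text
clock: 3.9
tool_pos: [0.561, 0.1906, 0.0468]
eef_rot: [0.999, -0.038, -0.001, 0.0]
contact_force: [-0.3, -0.8, 1.3]
opening: 0.0001
```

Run:
```python
from h import *
s=snap('scene');cv2.imwrite('pics/s2.png',cv2.resize(s['frame'][100:260,200:400,::-1],None,fx=4,fy=4,interpolation=cv2.INTER_CUBIC))
r=ctrl.read_state();print(r['tool_pos'],r['contact_force'])
```

```text
[0.5613041  0.19061189 0.04705754] [ 0.26448385 -0.26277831 -0.37817226]
```

View pics/s2.png

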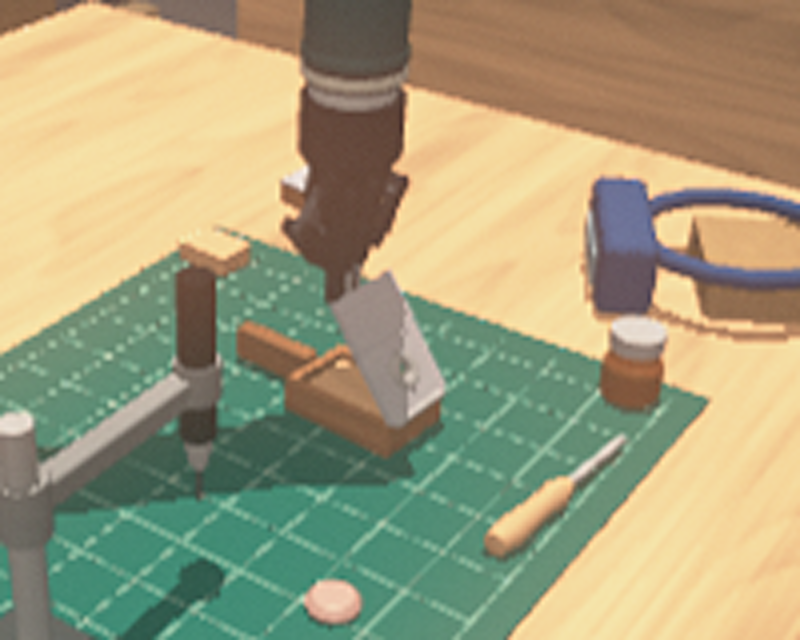

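Run:
```python
from h import *
def lid(s):
    P=pts(s);I=s['frame'];hsv=cv2.cvtColor(I,cv2.COLOR_RGB2HSV);v,u=np.mgrid[:384,:512]
    m=(u>275)&(u<315)&(v>165)&(v<210)&(hsv[...,1]<60)&(P[...,2]<.2)&(P[...,2]>.03);q=P[m];c=np.median(q,0)
    q=q[np.linalg.norm(q-c,axis=1)<.07];c=q.mean(0);n=np.linalg.svd(q-c,full_matrices=False)[2][2];r=(q-c)@n
    print('lid',len(q),c,n*np.sign(n[0]),r.std(),q.min(0),q.max(0));return P
s=snap('scene');P=lid(s)
for v in range(150,206,6):print(v,[tuple((P[v,u]*1000).astype(int)) for u in range(276,312,6)])
b=snap('top','t2.png');P=pts(b);print('top')
for v in range(150,215,6):print(v,[tuple((P[v,u]*1000).astype(int)) for u in range(192,230,6)])
```

```text
lid 634 [0.61220641 0.17655054 0.07391373] [ 0.77218788 -0.07483862  0.63097152] 0.003990871417958876 [0.55467532 0.1406129  0.03079065] [0.64973829 0.21707169 0.12157967]
150 [(np.int64(554), np.int64(147), np.int64(188)), (np.int64(571), np.int64(152), np.int64(191)), (np.int64(580), np.int64(169), np.int64(187)), (np.int64(581), np.int64(201), np.int64(175)), (np.int64(413), np.int64(531), np.int64(-3)), (np.int64(432), np.int64(546), np.int64(-3))]
156 [(np.int64(564), np.int64(132), np.int64(178)), (np.int64(566), np.int64(161), np.int64(167)), (np.int64(577), np.int64(175), np.int64(164)), (np.int64(574), np.int64(216), np.int64(147)), (np.int64(442), np.int64(484), np.int64(-2)), (np.int64(460), np.int64(499), np.int64(-2))]
162 [(np.int64(559), np.int64(141), np.int64(154)), (np.int64(571), np.int64(154), np.int64(152)), (np.int64(573), np.int64(185), np.int64(139)), (np.int64(449), np.int64(428), np.int64(-2)), (np.int64(469), np.int64(439), np.int64(-1)), (np.int64(484), np.int64(458), np.int64(-4))]
168 [(np.int64(424), np.int64(344), np.int64(0)), (np.int64(557), np.int64
[... 4846 characters left out ...]
, np.int64(116), np.int64(539))]
204 [(np.int64(498), np.int64(168), np.int64(509)), (np.int64(497), np.int64(158), np.int64(521)), (np.int64(497), np.int64(149), np.int64(533)), (np.int64(496), np.int64(140), np.int64(537)), (np.int64(496), np.int64(132), np.int64(542)), (np.int64(496), np.int64(123), np.int64(547)), (np.int64(496), np.int64(115), np.int64(551))]
210 [(np.int64(489), np.int64(168), np.int64(511)), (np.int64(489), np.int64(158), np.int64(525)), (np.int64(488), np.int64(148), np.int64(537)), (np.int64(488), np.int64(139), np.int64(543)), (np.int64(488), np.int64(131), np.int64(551)), (np.int64(488), np.int64(123), np.int64(555)), (np.int64(487), np.int64(115), np.int64(559))]
```

View pics/t2.png

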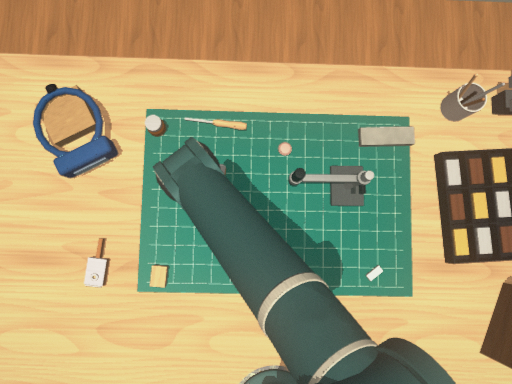

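The finger passed over the lid without touching it, and its tip looks higher than reported. I'll raise it and compare the seen fingertip with the reported TCP.

Call:
carry_out([
  [[-5,0,-40,0,0,0,0],[-10,0,-80,0,0,0,0],[-10,0,-100,0,0,0,0],[-10,0,-100,0,0,0,0],[-10,0,-100,0,0,0,0]],
])

```text
clock: 4.47
tool_pos: [0.5535, 0.192, 0.1505]
eef_rot: [0.999, -0.038, 0.002, -0.0]
contact_force: [-0.8, -1.0, -0.3]
opening: 0.0
```

Run:
```python
from h import *
s=snap('scene');I=s['frame'][:,:,::-1].copy();P=pts(s)
r=ctrl.read_state();t=r['tool_pos'];print(t,r['eef_rot'],r['opening'],r['q'])
E=np.array(s['extrinsics']);f=192/np.tan(np.radians(s['vertical_fov'])/2)
def pj(p):
    c=E[:3,:3].T@(p-E[:3,3]);return s['cx']+f*c[0]/c[2],s['cy']+f*c[1]/c[2]
for d in(0,.0187,.073):
    u,v=pj(t+[0,0,d]);print(d,u,v)
u,v=map(int,pj(t))
m=(abs(P[...,0]-t[0])<.06)&(abs(P[...,1]-t[1])<.06)&(P[...,2]>.122)
for z in np.arange(.125,.30,.01):
    q=P[m&(abs(P[...,2]-z)<.005)]
    if len(q):print(round(z,3),len(q),q.mean(0).round(3),q.min(0).round(3),q.max(0).round(3))
C=I[v-80:v+60,u-70:u+70];C=cv2.resize(C,None,fx=4,fy=4,interpolation=cv2.INTER_CUBIC)
cv2.circle(C,(280,320),3,(0,0,255),-1);cv2.imwrite('pics/s3.png',C)
```

```text
[0.55246035 0.19137517 0.14894825] [ 9.99264388e-01 -3.83453643e-02  5.57054481e-04  7.91105511e-05] 0.00020400066815905258 [ 0.02972794  0.47289904 -0.54729306  1.77929904  0.29230699  0.96983868
 -2.28317099]
0 283.4471686264925 156.57160278572337
0.0187 283.70599265145347 150.91504570461365
0.073 284.4864441442254 133.85840492883327
0.185 5 [0.556 0.186 0.188] [0.547 0.184 0.186] [0.563 0.189 0.189]
0.195 22 [0.559 0.184 0.196] [0.547 0.177 0.19 ] [0.566 0.193 0.2  ]
0.205 31 [0.559 0.182 0.205] [0.547 0.174 0.2  ] [0.567 0.195 0.21 ]
0.215 34 [0.559 0.184 0.215] [0.545 0.176 0.21 ] [0.567 0.198 0.22 ]
0.225 22 [0.56  0.184 0.224] [0.546 0.175 0.22 ] [0.568 0.2   0.23 ]
0.235 59 [0.561 0.185 0.236] [0.539 0.156 0.23 ] [0.571 0.22  0.24 ]
0.245 58 [0.562 0.185 0.245] [0.539 0.15  0.24 ] [0.57  0.232 0.25 ]
0.255 87 [0.561 0.179 0.255] [0.539 0.14  0.25 ] [0.572 0.239 0.26 ]
0.265 86 [0.564 0.183 0.265] [0.539 0.133 0.26 ] [0.573 0.246 0.27 ]
0.275 95 [0.563 0.185 0.275] [0.539 0.132 0.27 ] [0.573 0.248 0.28 ]
0.285 100 [0.562 0.171 0.285] [0.54  0.132 0.28 ] [0.575 0.246 0.29 ]
0.295 91 [0.563 0.178 0.295] [0.545 0.145 0.29 ] [0.575 0.231 0.3  ]
```

View pics/s3.png

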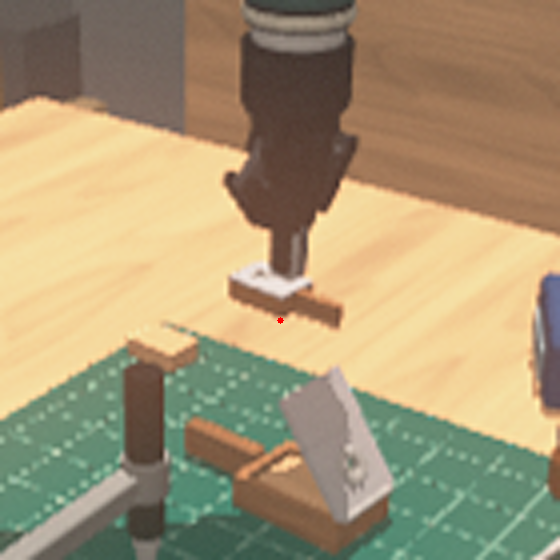

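In view s3 the red dot (reported TCP) lies about 37 mm below the visible fingertip at (287,278). The depth agrees: tip at z≈0.186 against 0.149 reported. I'll allow for +37 mm in z, check it by contact, and redo the lid push.

Call:
carry_out([
  [[40,0,0,0,0,0,0],[80,0,0,0,0,0,0],[95,0,0,0,0,0,0],[95,0,40,0,0,0,0],[95,0,75,0,0,0,0]],
])

```text
clock: 4.93
tool_pos: [0.6485, 0.184, 0.0719]
eef_rot: [0.999, -0.039, 0.001, -0.0]
contact_force: [-0.9, 0.4, -0.9]
opening: 0.0003
```

Call:
carry_out([
  [[0,0,0,0,0,0,0],[-12,0,0,0,0,0,0],[-24,0,0,0,0,0,0],[-35,0,0,0,0,0,0],[-42,0,0,0,0,0,0]],
])

```text
clock: 5.35
tool_pos: [0.6037, 0.1881, 0.074]
eef_rot: [0.999, -0.038, -0.0, 0.0]
contact_force: [-0.2, -0.4, -0.2]
opening: 0.0003
```

Call:
carry_out([
  [[-8,0,4,0,0,0,0],[-15,0,10,0,0,0,0],[-22,0,17,0,0,0,0],[-28,0,24,0,0,0,0],[-33,0,31,0,0,0,0]],
])

```text
clock: 5.77
tool_pos: [0.5714, 0.1903, 0.0417]
eef_rot: [0.999, -0.038, -0.0, -0.0]
contact_force: [-0.7, 0.4, 1.3]
opening: 0.0001
```

```bash
cat > lid.py <<'E'
from h import *
s=snap('scene');P=pts(s);I=s['frame'];hsv=cv2.cvtColor(I,cv2.COLOR_RGB2HSV);v,u=np.mgrid[:384,:512]
m=(u>255)&(u<320)&(v>160)&(v<225)&(hsv[...,1]<60)&(P[...,2]<.14)&(P[...,2]>.02)&(P[...,0]>.5)&(P[...,0]<.7);q=P[m]
c=np.median(q,0);q=q[np.linalg.norm(q-c,axis=1)<.07];c=q.mean(0);n=np.linalg.svd(q-c,full_matrices=False)[2][2];n*=np.sign(n[2])
print('lid',len(q),c,n,'ang',np.arccos(n[2]),q.min(0),q.max(0))
r=ctrl.read_state();print(r['tool_pos'],r['contact_force'])
E
python3 lid.py
```

```text
lid 578 [0.60277724 0.17695259 0.05796145] [ 0.54417704 -0.08112012  0.83503944] ang 0.5825918549158561 [0.55088875 0.14170558 0.02748514] [0.64980199 0.21904182 0.11765072]
[0.56945865 0.18994788 0.04017745] [-0.85275794 -0.53989834 -0.76676693]
```

Contact confirmed: the lid is at about 0.55 rad. Continuing the arc.

Call:
carry_out([
  [[-4,0,9,0,0,0,0],[-8,0,18,0,0,0,0],[-10,0,26,0,0,0,0],[-12,0,34,0,0,0,0],[-12,0,38,0,0,0,0]],
])

```text
clock: 6.23
tool_pos: [0.5589, 0.1908, 0.0029]
eef_rot: [0.999, -0.038, -0.001, 0.0]
contact_force: [-1.0, 1.4, 0.9]
opening: -0.0002
```

Call:
carry_out([
  [[0,0,1,0,0,0,0],[0,0,2,0,0,0,0],[0,0,3,0,0,0,0],[0,0,4,0,0,0,0],[0,0,4,0,0,0,0]],
])

```text
clock: 6.65
tool_pos: [0.5604, 0.1911, 0.0007]
eef_rot: [0.999, -0.038, 0.0, -0.0]
contact_force: [-0.4, 0.5, 0.3]
opening: 0.0003
```

```bash
python3 lid.py
```

```text
lid 496 [0.59659598 0.17692976 0.03881582] [ 0.13148139 -0.08864152  0.98734762] ang 0.15924289616307524 [0.52984136 0.14073693 0.02762541] [0.64973501 0.21878817 0.09210573]
[0.56040547 0.19104699 0.000699  ] [ 0.42834214 -0.46786395  0.14843619]
```

Call:
carry_out([
  [[0,0,1,0,0,0,0],[0,0,2,0,0,0,0],[0,0,3,0,0,0,0],[0,0,3,0,0,0,0]],
])

```text
clock: 7.03
tool_pos: [0.5603, 0.1911, -0.0023]
eef_rot: [0.999, -0.038, 0.0, 0.0]
contact_force: [0.8, 0.0, 0.4]
opening: 0.0001
```

Call:
carry_out([
  [[0,0,1,0,0,0,0],[0,0,2,0,0,0,0],[0,0,2,0,0,0,0],[0,0,2,0,0,0,0]],
])

```text
clock: 7.37
tool_pos: [0.5604, 0.1911, -0.0027]
eef_rot: [0.999, -0.038, 0.0, 0.0]
contact_force: [-4.3, -1.8, 15.7]
opening: 0.0002
```

The lid pressed solid at 16 N. Lid top z = 0.037 puts the real tip offset at about +39.5 mm. Now lifting, opening and moving over the handle.

Call:
carry_out([
  [[0,0,-30,0,0,0,0],[0,0,-70,0,0,0,0],[-36,2,-90,0,0,0,60],[-73,5,-90,0,0,0,60],[-73,5,-90,0,0,0,60]],
])

```text
clock: 7.78
tool_pos: [0.4799, 0.1917, 0.0859]
eef_rot: [0.999, -0.036, -0.002, 0.001]
contact_force: [-0.5, -0.2, -0.6]
opening: 0.0358
```

```bash
python3 lid.py
python3 - <<'E'
from h import *
s=snap('scene');P=pts(s);I=s['frame']
C=cv2.resize(I[140:260,200:330,::-1],None,fx=5,fy=5,interpolation=cv2.INTER_CUBIC);cv2.imwrite('pics/s4.png',C)
np.savez('s4',P=P,I=I)
t=np.load('top.npz')['P'];q=t[140:160,275:296].reshape(-1,3);q=q[(q[:,2]>.01)&(q[:,2]<.03)];print('stone',q.mean(0),q.min(0),q.max(0))
E
```

```text
lid 476 [0.59577454 0.17776039 0.0343402 ] [-0.00603228 -0.00895997  0.99994166] ang 0.010801575044899942 [0.53046418 0.14186239 0.02447085] [0.64940153 0.21732904 0.04093342]
[0.48344391 0.19153084 0.08586028] [0.65559445 1.31285423 0.67326996]
stone [ 0.69438259 -0.01633523  0.01392712] [ 0.67698    -0.03393499  0.01002635] [0.71298944 0.00221251 0.0200972 ]
```

View pics/s4.png

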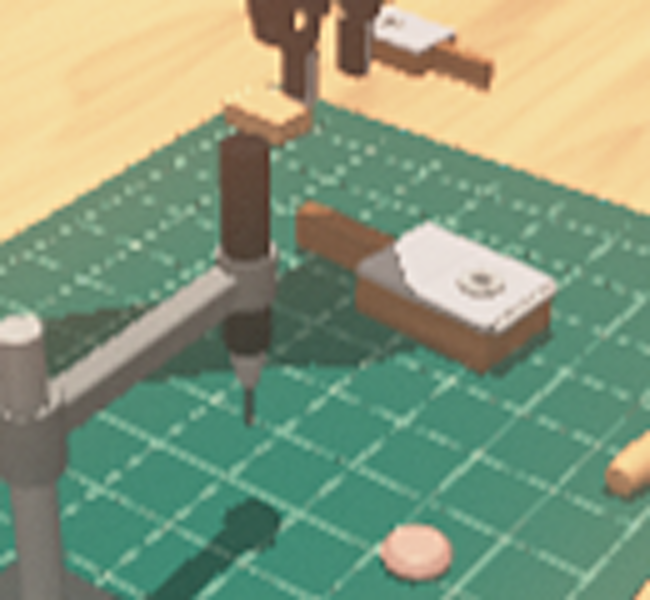

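The lid is closed (s4): bush hole at crop (482,279), bit tip at (248,426), and the jig's handle is free.

```bash
cat > meas.py <<'E'
from h import *
def ray(s,u,v,z):
    E=np.array(s['extrinsics']);f=192/np.tan(np.radians(s['vertical_fov'])/2)
    d=E[:3,:3]@[(u-s['cx'])/f,(v-s['cy'])/f,1];return E[:3,3]+d*(z-E[2,3])/d[2]
def lidrect(s,box):
    P=pts(s);u0,u1,v0,v1=box;q=P[v0:v1,u0:u1].reshape(-1,3);q=q[(q[:,2]>.0335)&(q[:,2]<.0425)]
    return q,cv2.minAreaRect((q[:,:2]*1000).astype(np.float32))
E
python3 - <<'E'
from meas import *
s=snap('scene')
print('bush',ray(s,296.4-.4,195.8-.4,.041),'tip',ray(s,249.6-.4,225.2-.4,.052))
q,r=lidrect(s,(265,315,180,215));print(len(q),r)
t=snap('top');print('top bush area',);q,r=lidrect(t,(190,235,150,204));print(len(q),r)
cv2.imwrite('pics/t4.png',cv2.resize(t['frame'][130:250,180:320,::-1],None,fx=5,fy=5,interpolation=cv2.INTER_CUBIC))
P=pts(t)
q=P[206:236,195:225].reshape(-1,3);q=q[(q[:,2]>.03)&(q[:,2]<.045)];print('handle',len(q),q.mean(0) if len(q) else 0)
E
```

```text
bush [0.61236468 0.178237   0.041     ] tip [ 0.59767314 -0.03251957  0.052     ]
384 ((568.1737670898438, 183.4054412841797), (70.98602294921875, 159.7108612060547), 85.1185302734375)
top bush area
786 ((592.6483154296875, 182.62477111816406), (70.15410614013672, 106.02720642089844), 85.43079376220703)
handle 0 0
```

View pics/t4.png

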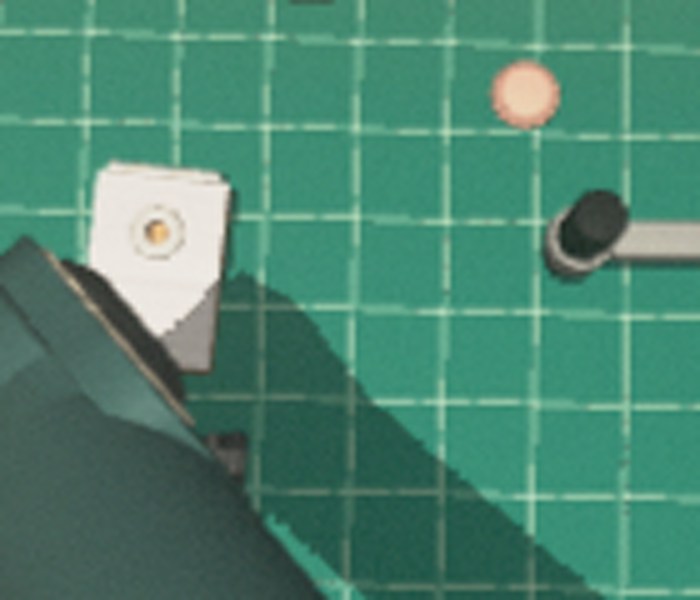

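Run:
```python
from meas import *
t=snap('top');print(ray(t,211.2,175.8,.041))
# bush ring/hole centroid in the top view: hole is saturated orange in grey lid
hs=cv2.cvtColor(t['frame'],cv2.COLOR_RGB2HSV);w=hs[168:184,203:220,1].astype(float);w[w<60]=0
v,u=np.mgrid[168:184,203:220];print((u*w).sum()/w.sum(),(v*w).sum()/w.sum(),ray(t,(u*w).sum()/w.sum(),(v*w).sum()/w.sum(),.041))
# bit axis from scene depth
s=snap('scene');P=pts(s)
for z in np.arange(.05,.08,.006):
    m=(abs(P[...,2]-z)<.003)&(abs(P[...,0]-.597)<.012)&(abs(P[...,1]+.03)<.012);print(z,m.sum(),P[m].mean(0))
```

```text
[0.60964526 0.18094563 0.041     ]
210.92525951557093 176.0498269896194 [0.60895899 0.18164999 0.041     ]
0.05 2 [ 0.59656986 -0.02985706  0.05083123]
0.056 3 [ 0.59717636 -0.03125023  0.05589092]
0.062 4 [ 0.59768122 -0.03106949  0.0621174 ]
0.068 4 [ 0.59711164 -0.03024906  0.06797028]
0.074 2 [ 0.5974352  -0.03057154  0.07324123]
```

Call:
carry_out([
  [[5,0,0,0,0,0,60],[5,0,30,0,0,0,60],[5,0,60,0,0,0,60],[5,0,80,0,0,0,60],[5,0,85,0,0,0,60]],
])

```text
clock: 8.5
tool_pos: [0.4903, 0.1901, -0.003]
eef_rot: [0.999, -0.038, -0.003, 0.001]
contact_force: [-0.9, -1.3, -0.3]
opening: 0.0513
```

Call:
carry_out([
  [[0,-1,12,0,0,0,60],[0,-1,20,0,0,0,60],[0,-1,22,0,0,0,60],[0,-1,22,0,0,0,5],[0,-1,22,0,0,0,5]],
], squeeze=40)

```text
clock: 8.92
tool_pos: [0.4926, 0.1925, -0.0208]
eef_rot: [0.999, -0.038, 0.001, -0.0]
contact_force: [0.6, -1.2, -0.2]
opening: 0.0281
```

Call:
carry_out([
  [[0,0,0,0,0,0,0],[0,0,0,0,0,0,0],[0,0,0,0,0,0,0]],
])

```text
clock: 9.17
tool_pos: [0.4926, 0.192, -0.0206]
eef_rot: [0.999, -0.038, 0.001, 0.0]
contact_force: [-0.7, -2.0, 5.6]
opening: 0.015
```

Call:
carry_out([
  [[0,10,0,0,0,0,0],[0,25,0,0,0,0,0],[0,40,0,0,0,0,0],[0,55,0,0,0,0,0],[0,65,0,0,0,0,0]],
], squeeze=60)

```text
clock: 9.58
tool_pos: [0.4883, 0.128, -0.0206]
eef_rot: [0.999, -0.037, 0.002, -0.001]
contact_force: [0.8, 4.8, 5.2]
opening: 0.0143
```

```bash
cat > jig.py <<'E'
from meas import *
# jig lid pose from scene camera; bush = nearest predicted
s=snap('scene');P=pts(s)
r=ctrl.read_state();t=r['tool_pos'];print('tcp',t,r['contact_force'],r['opening'])
from scipy.spatial.transform import Rotation as R
X=R.from_quat(r['eef_rot']).as_matrix()[:2,0]
c=t[:2]+X*.08
m=(np.hypot(P[...,0]-c[0]-X[0]*.02,P[...,1]-c[1]-X[1]*.02)<.085)&(P[...,2]>.0325)&(P[...,2]<.0425)&((P[...,:2]-t[:2])@X>.045)
q=P[m];print(len(q),q[:,2].mean(),cv2.minAreaRect((q[:,:2]*1000).astype(np.float32)),'expected bush',t[:2]+X*.12)
cv2.imwrite('pics/'+__import__('sys').argv[1],cv2.resize(s['frame'][150:270,190:330,::-1],None,fx=5,fy=5,interpolation=cv2.INTER_CUBIC))
E
python3 jig.py s5.png
```

```text
tcp [ 0.48810313  0.12571705 -0.02075992] [-1.47562202  2.62231606  8.1286022 ] 0.014686612433345724
469 0.034862197929132144 ((588.25, 118.87281799316406), (72.98607635498047, 110.18446350097656), 85.506103515625) expected bush [0.60774317 0.11643395]
```

Call:
carry_out([
  [[0,14,0,0,0,0,0],[0,30,0,0,0,0,0],[0,46,0,0,0,0,0],[0,62,0,0,0,0,0],[0,74,0,0,0,0,0]],
])

```text
clock: 10.05
tool_pos: [0.4827, 0.0544, -0.0207]
eef_rot: [0.999, -0.037, 0.002, -0.001]
contact_force: [0.9, 6.5, 4.6]
opening: 0.0143
```

Call:
carry_out([
  [[0,14,0,0,0,0,0],[0,30,0,0,0,0,0],[0,46,0,0,0,0,0],[0,58,0,0,0,0,0],[0,58,0,0,0,0,0]],
])

```text
clock: 10.47
tool_pos: [0.4779, -0.0062, -0.0208]
eef_rot: [0.999, -0.039, 0.001, 0.0]
contact_force: [1.2, -2.0, 8.3]
opening: 0.0145
```

```bash
python3 jig.py s6.png
```

```text
tcp [ 0.4779746  -0.00616594 -0.02074102] [ 1.54790126 -1.07294119  7.63111874] 0.014495477394476028
587 0.034898460449394195 ((578.5343017578125, -15.771800994873047), (72.51982879638672, 111.51019287109375), 85.72492980957031) expected bush [ 0.59760473 -0.01557693]
```

View pics/s6.png

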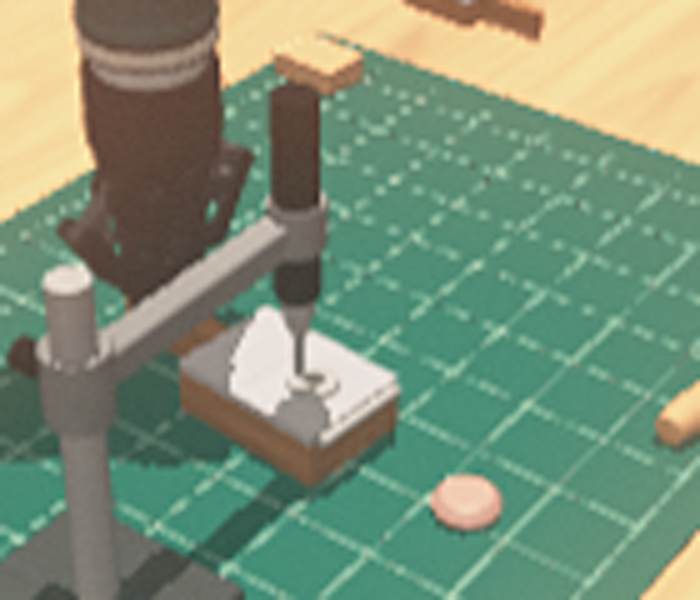

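```bash
cat > bush.py <<'E'
from meas import *
# bush hole from dark pixels/orange inside bright lid, full-res scene + top
import sys
t=snap('top');s=snap('scene')
for n,z in(('top',t),('scene',s)):
    E=np.array(z['extrinsics']);f=192/np.tan(np.radians(z['vertical_fov'])/2)
    for nm,p in(('tip',np.array([.596,-.0297,.052])),('below',np.array([.596,-.0297,.041]))):
        c=E[:3,:3].T@(p-E[:3,3]);print(n,nm,z['cx']+f*c[0]/c[2],z['cy']+f*c[1]/c[2])
print('bush scene',ray(s,252.8,225.6,.041))
I=cv2.resize(t['frame'][150:210,270:330,::-1],None,fx=9,fy=9,interpolation=cv2.INTER_CUBIC)
J=cv2.resize(s['frame'][200:250,220:290,::-1],None,fx=9,fy=9,interpolation=cv2.INTER_CUBIC)
K=np.zeros((550,800,3),np.uint8);K[:540,:540]=I[:540,:540] if 0 else K[:540,:540]
cv2.imwrite('pics/'+sys.argv[1],J);cv2.imwrite('pics/t'+sys.argv[1],I)
E
python3 bush.py b7.png
```

```text
top tip 290.9593420533261 182.31344400606653
top below 290.4399654552362 182.86348710471384
scene tip 249.36313867589618 224.04385216359805
scene below 249.40698814491157 227.298641569434
bush scene [ 0.59872706 -0.01839895  0.041     ]
```

View pics/b7.png

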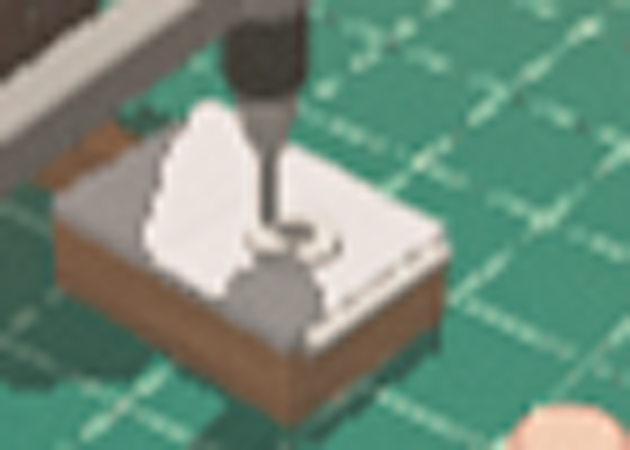

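The hole is at 9x crop (297,236), i.e. about (0.5975,-0.0188); it needs roughly 11 mm more in -y.

Call:
carry_out([
  [[0,4,0,0,0,0,0],[-1,8,0,0,0,0,0],[-1,11,0,0,0,0,0],[-1,11,0,0,0,0,0]],
])

```text
clock: 10.95
tool_pos: [0.4765, -0.0142, -0.0207]
eef_rot: [0.999, -0.037, 0.002, -0.001]
contact_force: [0.8, 4.4, 6.0]
opening: 0.0147
```

```bash
python3 bush.py b8.png | tail -1; python3 jig.py s8.png
python3 - <<'E'
import cv2,numpy as np
a=cv2.imread('pics/b8.png');b=cv2.imread('pics/tb8.png')
a=a[90:330,40:460];b=b[100:460,80:440]
K=np.zeros((360,800,3),np.uint8);K[:240,:420]=a;K[:,430:790]=b;cv2.imwrite('pics/c8.png',K)
E
```

```text
bush scene [ 0.59872706 -0.01839895  0.041     ]
tcp [ 0.47654866 -0.01418294 -0.02066547] [0.60151763 4.1259741  6.91357377] 0.014512059570673915
598 0.034876545096241024 ((577.23876953125, -23.083415985107422), (73.12443542480469, 110.01883697509766), 86.04560089111328) expected bush [ 0.59621346 -0.0231382 ]
```

View pics/c8.png

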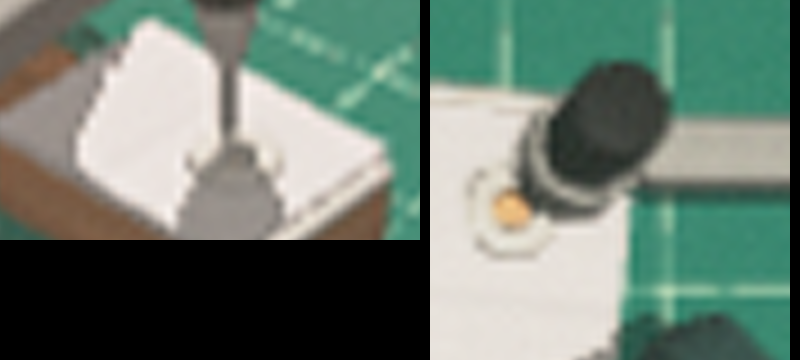

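That last picture (my 12th, the last I can view) shows the bush at left (235,160), almost under the bit at (229,137). In the top view the hole is at (512,210). From here I work numerically.

```bash
cat > num.py <<'E'
from meas import *
t=snap('top');s=snap('scene');hs=cv2.cvtColor(t['frame'],cv2.COLOR_RGB2HSV)
v,u=np.mgrid[176:192,280:296];w=hs[176:192,280:296,1].astype(float);h=hs[176:192,280:296,0]
w[(w<55)|(h>30)|(hs[176:192,280:296,2]<120)]=0
n,l,st,ce=cv2.connectedComponentsWithStats((w>0).astype(np.uint8))
print('comps',st[1:].tolist())
print('top hole',(u*w).sum()/w.sum(),(v*w).sum()/w.sum(),ray(t,(u*w).sum()/w.sum(),(v*w).sum()/w.sum(),.041))
for n,z in(('top',t),('scene',s)):
    P=pts(z)
    m=(abs(P[...,0]-.575)<.075)&(abs(P[...,1]+.026)<.06)&(P[...,2]>.0325)&(P[...,2]<.0425)&(P[...,0]>.53)
    print(n,'lid',m.sum(),cv2.minAreaRect((P[m][:,:2]*1000).astype(np.float32)))
    m=(abs(P[...,0]-.596)<.09)&(abs(P[...,1]+.188)<.075)&(P[...,2]>.012)&(P[...,2]<.024)
    print(n,'base',m.sum(),cv2.minAreaRect((P[m][:,:2]*1000).astype(np.float32)))
r=ctrl.read_state();print(r['tool_pos'],r['contact_force'],r['eef_rot'])
E
python3 num.py
python3 - <<'E'
from meas import *
# initial lid measures by scene, and pen axis
z=np.load('s4.npz');P=z['P'];m=(abs(P[...,0]-.59)<.065)&(abs(P[...,1]-.182)<.05)&(P[...,2]>.0325)&(P[...,2]<.0425);print(cv2.minAreaRect((P[m][:,:2]*1000).astype(np.float32)))
P=np.load('top.npz')['P']
m=(abs(P[...,0]-.593)<.03)&(abs(P[...,1]+.028)<.03)&(P[...,2]>.217)&(P[...,2]<.23);print('pen top face',m.sum(),cv2.minAreaRect((P[m][:,:2]*1000).astype(np.float32)))
P=np.load('scene.npz')['P']
for a,b in((.165,.2),(.2,.22)):
    m=(abs(P[...,0]-.6)<.03)&(abs(P[...,1]+.03)<.03)&(P[...,2]>a)&(P[...,2]<b);q=P[m]
    A=np.c_[2*q[:,:2],np.ones(len(q))];x=np.linalg.lstsq(A,(q[:,:2]**2).sum(1),rcond=None)[0];print('pen circle',x[:2],np.sqrt(x[2]+x[0]**2+x[1]**2))
E
```

```text
comps [[6, 6, 4, 5, 15]]
top hole 287.54432042022324 183.81089954038083 [ 0.59327067 -0.02201421  0.041     ]
top lid 746 ((578.9746704101562, -21.425235748291016), (70.66647338867188, 100.59030151367188), 86.41732788085938)
top base 892 ((596.1282958984375, -187.86814880371094), (107.84349822998047, 91.17314910888672), 1.200077772140503)
scene lid 573 ((580.1392211914062, -24.206565856933594), (72.92697143554688, 105.47649383544922), 85.08244323730469)
scene base 1095 ((598.3540649414062, -190.2474365234375), (111.65049743652344, 90.703369140625), 0.6228131651878357)
[ 0.47650066 -0.01416321 -0.02068958] [0.89497812 3.98359459 6.9448941 ] [ 9.99301727e-01 -3.73259954e-02  1.54541894e-03 -6.62903043e-04]
((587.0656127929688, 180.9761962890625), (74.76666259765625, 120.83657836914062), 84.32119750976562)
pen top face 97 ((594.0301513671875, -28.25071144104004), (22.577865600585938, 22.325328826904297), 5.2635931968688965)
pen circle [ 0.59607595 -0.03112738] 0.01046336189397684
pen circle [ 0.59709554 -0.03208324] 0.009692035656279045
```

Call:
carry_out([
  [[0,2,0,0,0,0,0],[0,4,0,0,0,0,0],[0,5,0,0,0,0,0],[0,5,0,0,0,0,0]],
])

```text
clock: 11.53
tool_pos: [0.4761, -0.0183, -0.0207]
eef_rot: [0.999, -0.037, 0.002, -0.001]
contact_force: [0.7, 5.3, 6.0]
opening: 0.0141
```

```bash
python3 num.py
```

```text
comps [[7, 7, 5, 4, 13]]
top hole 288.5887772194305 184.37604690117254 [ 0.59182594 -0.02481454  0.041     ]
top lid 755 ((578.1341552734375, -25.638263702392578), (70.02485656738281, 100.08515167236328), 85.64896392822266)
top base 892 ((596.240966796875, -187.8505859375), (89.90921020507812, 109.69450378417969), 89.89523315429688)
scene lid 573 ((580.390625, -28.18524932861328), (74.14202880859375, 102.36001586914062), 86.77550506591797)
scene base 1095 ((598.4031372070312, -189.78921508789062), (111.83086395263672, 91.12620544433594), 1.5628292560577393)
[ 0.47617629 -0.01835128 -0.02067656] [1.02377928 5.63332813 5.60588445] [ 0.9993166  -0.03691085  0.00165918 -0.00108425]
```

```bash
cat > edge.py <<'E'
from meas import *
t=snap('top');s=snap('scene');r=ctrl.read_state();print(r['tool_pos'],r['contact_force'])
y0=np.radians(-4.25);X=np.array([np.cos(y0),np.sin(y0)]);Y=np.array([-X[1],X[0]]);O=np.array([.5755,-.027])
for n,z in(('top',t),('scene',s)):
    P=pts(z);a=(P[...,:2]-O)@X*1000;b=(P[...,:2]-O)@Y*1000
    m=(P[...,2]>.031)&(P[...,2]<.0425)
    for lo,hi in((-30,-20),(-20,-12),(12,20),(20,30)):
        k=m&(b>lo)&(b<hi)&(abs(a)<62);print(n,lo,k.sum(),'a',np.percentile(a[k],[0,1,99,100]).round(1) if k.sum() else '')
    for lo,hi in((-45,-30),(-30,-10),(-10,10),(30,45)):
        k=m&(a>lo)&(a<hi)&(abs(b)<45);print(n,'x',lo,k.sum(),'b',np.percentile(b[k],[0,2,98,100]).round(1) if k.sum() else '')
# base edges, nominal axes
    for nm,ax,ot,c in(('bx',0,1,.596),('by',1,0,-.188)):
        k=(abs(P[...,0]-.596)<.07)&(abs(P[...,1]+.188)<.06)&(P[...,2]>.014)&(P[...,2]<.0225)
        print(n,nm,np.percentile(P[...,ax][k],[0,1,99,100]).round(4))
E
python3 edge.py
```

```text
[ 0.47614277 -0.01836884 -0.02066528] [0.93829106 5.84166488 5.91501957]
top -30 81 a [-36.3 -36.2  24.   26.4]
top -20 64 a [-39.6 -39.5  17.1  17.3]
top 12 115 a [-52.9 -50.8  51.4  51.6]
top 20 151 a [-52.  -51.6  51.3  53.2]
top x -45 124 b [-29.3 -26.7  36.6  36.9]
top x -30 198 b [-33.4 -32.   35.9  36.6]
top x -10 190 b [-32.3 -31.5  35.3  36. ]
top x 30 70 b [ 3.9  4.8 36.2 36.3]
top bx [0.5413 0.542  0.65   0.6509]
top by [-0.2326 -0.2306 -0.1436 -0.1425]
scene -30 95 a [-52.9 -49.6  55.1  56.4]
scene -20 82 a [-51.7 -49.   54.8  55.6]
scene 12 58 a [-51.8 -49.6  55.4  55.7]
scene 20 83 a [-52.1 -52.   54.6  55.7]
scene x -45 87 b [-36.  -35.5  31.8  34.3]
scene x -30 115 b [-36.  -35.1  32.8  34.5]
scene x -10 104 b [-35.7 -35.   34.3  36. ]
scene x 30 100 b [-36.2 -35.8  33.3  35.7]
scene bx [0.5429 0.5456 0.6531 0.6544]
scene by [-0.2356 -0.2343 -0.1466 -0.1439]
```

Call:
carry_out([
  [[-0.5,0.7,0,0,0,0,0],[-1,1.3,0,0,0,0,0],[-1,1.3,0,0,0,0,0],[-1,1.3,0,0,0,0,0]],
])

```text
clock: 12.07
tool_pos: [0.4755, -0.0199, -0.0207]
eef_rot: [0.999, -0.037, 0.002, -0.001]
contact_force: [2.0, 4.6, 5.5]
opening: 0.0144
```

```bash
python3 edge.py
```

```text
[ 0.47555629 -0.01986061 -0.02065499] [1.88753228 4.96509988 4.8641222 ]
top -30 84 a [-39.3 -36.7  24.1  26. ]
top -20 68 a [-42.2 -42.2  17.4  17.6]
top 12 118 a [-53.3 -53.3  51.9  52.1]
top 20 149 a [-52.  -51.4  50.8  51.6]
top x -45 128 b [-34.7 -29.1  34.5  34.9]
top x -30 196 b [-34.2 -33.2  33.5  35. ]
top x -10 194 b [-35.3 -34.1  33.6  34.9]
top x 30 65 b [ 3.8  4.8 33.4 33.8]
top bx [0.5414 0.5421 0.6499 0.651 ]
top by [-0.2324 -0.2306 -0.1434 -0.1429]
scene -30 102 a [-52.  -50.7  53.4  54.7]
scene -20 73 a [-51.5 -49.8  54.5  55. ]
scene 12 61 a [-50.7 -48.1  52.9  53. ]
scene 20 81 a [-52.  -51.4  54.4  55. ]
scene x -45 82 b [-37.2 -36.5  31.6  34.3]
scene x -30 121 b [-37.6 -36.4  31.8  33.4]
scene x -10 98 b [-37.  -36.3  32.7  33.7]
scene x 30 97 b [-37.2 -35.8  32.4  33.2]
scene bx [0.5434 0.5455 0.6527 0.654 ]
scene by [-0.2357 -0.2345 -0.1462 -0.1439]
```

Both cameras now put the bush within about 1 mm of the bit axis. Unloading the side force, then releasing.

Call:
carry_out([
  [[0.5,-1.5,-1,0,0,0,0],[1,-3,-2,0,0,0,0],[1,-3,-2,0,0,0,0]],
])

```text
clock: 12.42
tool_pos: [0.4742, -0.0191, -0.0198]
eef_rot: [0.999, -0.039, -0.001, 0.0]
contact_force: [1.5, 0.1, -2.8]
opening: 0.0146
```

Call:
carry_out([
  [[0,0,0,0,0,0,30],[0,0,0,0,0,0,45],[0,0,0,0,0,0,45],[0,0,0,0,0,0,45],[0,0,-5,0,0,0,45]],
])

```text
clock: 12.83
tool_pos: [0.4741, -0.0185, -0.0149]
eef_rot: [0.999, -0.038, -0.001, 0.0]
contact_force: [-0.7, -0.6, -0.0]
opening: 0.0385
```

```bash
python3 edge.py|grep -v b[xy]
```

```text
[ 0.4753137  -0.01835175 -0.01383116] [ 0.64821426 -0.33475981 -0.19306036]
top -30 82 a [-36.4 -36.   24.   26.4]
top -20 63 a [-39.6 -39.6  17.   17.3]
top 12 119 a [-53.7 -53.5  49.8  51.3]
top 20 152 a [-54.3 -54.1  51.1  51.8]
top x -45 123 b [-29.7 -26.1  34.7  35. ]
top x -30 196 b [-34.3 -33.2  33.3  34.1]
top x -10 198 b [-35.1 -34.2  33.4  34.9]
top x 30 63 b [ 4.1  5.8 33.6 34. ]
scene -30 97 a [-54.1 -52.5  53.3  53.8]
scene -20 80 a [-51.8 -51.6  52.4  52.5]
scene 12 67 a [-52.5 -50.6  53.9  54.3]
scene 20 80 a [-55.3 -52.4  52.4  52.7]
scene x -45 81 b [-37.3 -35.9  31.4  32.5]
scene x -30 122 b [-39.1 -36.7  32.1  34.9]
scene x -10 102 b [-37.9 -36.8  32.1  33.9]
scene x 30 102 b [-37.9 -37.4  30.8  34.8]
```

Call:
carry_out([
  [[0,0,-20,0,0,0,45],[0,0,-50,0,0,0,45],[-20,0,-85,0,0,0,45],[-50,0,-110,0,0,0,45],[-50,0,-110,0,0,0,45]],
])

```text
clock: 13.35
tool_pos: [0.423, -0.0144, 0.0991]
eef_rot: [0.999, -0.037, 0.002, 0.002]
contact_force: [-0.7, -0.0, -0.8]
opening: 0.0383
```

```bash
python3 edge.py|grep -v b[xy]
python3 - <<'E'
from meas import *
s=snap('scene');f=s['frame'][215:238,236:268].astype(int).mean(2).astype(int)
for i,r in enumerate(f):print(215+i,*['%3d'%x for x in r])
E
```

```text
[ 0.42544354 -0.01520412  0.09675865] [ 0.98196734 -0.12088969 -0.54497335]
top -30 111 a [-55.1 -54.8  23.6  25.9]
top -20 77 a [-53.3 -53.1  17.   17.6]
top 12 117 a [-53.7 -53.5  49.7  52.4]
top 20 151 a [-54.6 -54.1  50.9  51.9]
top x -45 151 b [-34.9 -32.3  34.3  34.9]
top x -30 190 b [-34.4 -33.5  33.6  35.1]
top x -10 192 b [-35.4 -34.5  33.1  34.7]
top x 30 64 b [ 4.2  4.7 33.2 33.5]
scene -30 94 a [-53.2 -52.4  52.2  52.5]
scene -20 85 a [-52.9 -51.4  53.7  54.1]
scene 12 59 a [-51.5 -50.9  51.6  52.7]
scene 20 77 a [-53.7 -51.6  52.4  53.7]
scene x -45 79 b [-37.2 -35.6  31.8  33.8]
scene x -30 119 b [-37.8 -36.3  31.4  33.9]
scene x -10 105 b [-38.2 -37.2  31.1  33.5]
scene x 30 102 b [-37.9 -37.5  30.6  31.1]
215 228 230 228 227 227 231 224 203 169 128 110 122 117 118 118 111 113 110 111 109 112 110 127 150 137 131 129 112 110 111 110 108
216 227 227 226 227 228 228 229 230 224 202 171 157 120 117 116 110 112 113 114 113 112 112 111 109 110 132 134 115 127 113 107 142
217 226 225 227 227 227 227 226 227 229 232 222 213 152 105 104 109 111 113 111 112 112 112 111 112 111 1
[... 1966 characters left out ...]
 187 186 224 214 176 121  95  93 108  99
233 156 204 222 227 228 227 226 230 160 141 143 144 147 144 145 144 146 146 145 140 205 197 193 217 196 156 111  91  87  96 109 112
234 113 132 173 204 228 229 229 233 164 143 145 143 145 145 144 145 144 145 139 125 196 215 214 181 134  96  86  87  88  97 106 110
235  95 106 114 135 191 214 232 212 156 143 144 145 146 145 145 144 146 139 124 174 219 203 160 114  91  88  91  90  86  89 120 146
236  92  92  98 111 119 154 199 153 142 146 144 143 145 145 145 140 132 131 130 211 188 142  98  86  89  89  92  88  81 129 161 158
237  96  97  93  95 106 114 121 134 137 144 146 145 144 144 138 126 122 137 158 163 121  91  86  90  94  90  89  86  95 141 155 118
```

Lateral check in the scene image: bush ring centre u≈248.2–248.5 against bit u≈249.3, so it sits about 2–3 mm off across the view. The depth edges show a smaller error in the same direction. I'll regrip and nudge about (+1.8,+1.2) mm.

Call:
carry_out([
  [[25,0,20,0,0,0,45],[50,0,50,0,0,0,45],[50,0,85,0,0,0,45],[50,0,105,0,0,0,45],[50,0,114,0,0,0,45]],
])

```text
clock: 13.92
tool_pos: [0.4726, -0.0181, -0.0229]
eef_rot: [0.999, -0.038, -0.004, -0.0]
contact_force: [-0.7, 0.4, 0.6]
opening: 0.0384
```

Call:
carry_out([
  [[0,0,0,0,0,0,45],[0,0,0,0,0,0,10],[0,0,0,0,0,0,0],[0,0,0,0,0,0,0],[0,0,0,0,0,0,0]],
], squeeze=40)

```text
clock: 14.33
tool_pos: [0.4759, -0.0186, -0.0174]
eef_rot: [0.999, -0.038, 0.001, 0.0]
contact_force: [1.0, -1.0, -2.7]
opening: 0.0148
```

```bash
cat > ring.py <<'E'
from meas import *
r=ctrl.read_state();print(r['tool_pos'].round(5),r['contact_force'].round(1))
F=np.mean([snap('scene')['frame'].astype(float).mean(2) for _ in range(4)],0)
b=245-F[219:224,246:254]; b=np.clip(228-F[220:224,246:252],0,None).mean(0);print('bit u',(b*np.arange(246,252)).sum()/b.sum())
np.set_printoptions(linewidth=220);print(F[223:231,240:258].astype(int))
E
python3 ring.py
```

```text
[ 0.47587 -0.01863 -0.01742] [ 1.  -1.  -2.7]
bit u 249.28841945800372
[[227 226 225 224 225 227 228 232 206  97 130 226 230 227 227 229 230 224]
 [224 225 224 226 228 227 227 228 216 112 149 222 226 227 227 227 227 228]
 [224 226 227 228 227 223 223 226 219 178 206 221 220 222 226 227 226 227]
 [227 228 229 228 223 222 216 196 173 186 196 220 220 219 226 227 226 226]
 [228 229 229 227 222 222 192 124 115 120 117 181 222 223 214 225 226 227]
 [228 228 229 211 216 226 162 121 119 122 127 132 189 191 205 226 227 227]
 [228 228 229 207 177 193 147 133 131 132 139 140 135 117 225 229 227 227]
 [228 227 227 230 196 138 130 135 138 139 138 132 130 129 196 228 228 227]]
```

Call:
carry_out([
  [[1,-1,0,0,0,0,0],[2,-2,0,0,0,0,0],[3,-2.5,0,0,0,0,0],[3,-2.5,0,0,0,0,0]],
])

```text
clock: 14.87
tool_pos: [0.4755, -0.0185, -0.0179]
eef_rot: [0.999, -0.039, -0.003, 0.002]
contact_force: [-7.8, -4.7, 14.3]
opening: 0.0146
```

```bash
python3 ring.py
```

```text
[ 0.47551 -0.01845 -0.01795] [-7.8 -4.7 14.3]
bit u 249.2833542976939
[[226 226 225 225 226 227 229 232 203  95 131 226 229 227 227 228 230 223]
 [225 224 225 227 229 225 226 229 213 111 150 222 226 227 227 227 227 228]
 [224 226 227 228 227 221 222 220 220 182 198 220 221 223 226 227 226 226]
 [227 228 229 228 223 221 216 182 173 190 186 220 222 219 226 227 226 226]
 [228 228 229 220 221 222 188 123 115 121 117 181 194 210 227 226 226 226]
 [228 228 230 194 213 225 163 121 121 123 129 131 134 161 225 228 227 227]
 [229 228 229 208 177 193 149 133 132 133 142 141 134 114 225 230 228 227]
 [228 228 227 230 197 140 130 136 138 137 135 134 129 129 197 228 229 227]]
```

Call:
carry_out([
  [[0,0,-1,0,0,0,0],[1,-0.5,-1.5,0,0,0,0],[1.5,-1,-1.5,0,0,0,0],[1.5,-1,-1.5,0,0,0,0]],
])

```text
clock: 15.4
tool_pos: [0.4794, -0.0152, -0.0172]
eef_rot: [0.999, -0.038, -0.0, 0.0]
contact_force: [-1.1, -1.3, -1.8]
opening: 0.0147
```

```bash
python3 ring.py
```

```text
[ 0.47936 -0.01516 -0.01717] [-1.1 -1.3 -1.8]
bit u 249.29428452231957
[[226 226 226 225 224 225 227 231 208  98 130 224 230 227 226 228 227 228]
 [226 225 225 224 226 227 229 228 218 113 150 219 227 224 224 227 227 226]
 [225 224 224 226 228 229 228 224 228 156 186 222 221 220 220 224 226 226]
 [224 226 227 228 229 228 225 224 212 159 171 189 183 216 221 216 225 227]
 [227 228 229 229 230 220 224 202 157 118 119 122 124 217 226 210 225 226]
 [228 229 228 229 231 188 192 146 122 120 128 124 136 190 199 182 224 227]
 [229 228 228 228 231 205 139 134 140 135 137 133 140 137 126 143 223 228]
 [228 228 228 228 230 213 145 132 134 137 138 136 135 135 120 196 228 228]]
```

Call:
carry_out([
  [[-1,1,0,0,0,0,0],[-2,2,0,0,0,0,0],[-2.5,2.3,0,0,0,0,0],[-2.5,2.3,0,0,0,0,0]],
])

```text
clock: 15.93
tool_pos: [0.4773, -0.0169, -0.0169]
eef_rot: [0.999, -0.038, 0.0, -0.0]
contact_force: [-0.1, 0.8, -3.2]
opening: 0.0153
```

```bash
python3 ring.py
```

```text
[ 0.47725 -0.01694 -0.01689] [-0.1  0.8 -3.2]
bit u 249.29243234213163
[[226 226 225 225 226 226 228 232 204  96 131 224 229 227 227 227 228 229]
 [226 224 224 225 227 228 228 228 214 111 150 219 225 226 227 227 226 227]
 [224 225 226 228 229 226 223 224 217 169 176 217 223 222 224 225 226 227]
 [225 227 229 229 228 223 221 217 170 172 156 178 213 219 219 226 227 226]
 [228 229 229 229 212 220 224 180 118 118 122 115 179 222 222 226 226 226]
 [229 228 229 230 186 204 198 137 122 127 129 127 145 191 193 225 228 227]
 [228 228 229 229 215 175 139 137 140 138 140 141 139 128 145 224 229 227]
 [228 228 227 228 233 165 132 133 135 136 136 135 134 122 150 228 229 227]]
```

The ring centre is now u≈249.1 against bit 249.3, with side force near zero. Releasing and backing off.

Call:
carry_out([
  [[0,0,0,0,0,0,30],[0,0,0,0,0,0,45],[0,0,0,0,0,0,45],[0,0,0,0,0,0,45],[0,0,-5,0,0,0,45]],
])

```text
clock: 16.55
tool_pos: [0.4764, -0.0174, -0.0123]
eef_rot: [0.999, -0.038, -0.001, 0.0]
contact_force: [-0.2, 0.4, -0.5]
opening: 0.0386
```

Call:
carry_out([
  [[0,0,-20,0,0,0,45],[0,0,-50,0,0,0,45],[-20,0,-85,0,0,0,45],[-50,0,-110,0,0,0,45],[-50,0,-110,0,0,0,45]],
])

```text
clock: 16.97
tool_pos: [0.4251, -0.0133, 0.1018]
eef_rot: [0.999, -0.037, 0.002, 0.002]
contact_force: [-0.7, -0.3, -1.2]
opening: 0.0386
```

```bash
python3 ring.py; python3 edge.py|grep -v b[xy]
```

```text
[ 0.42509 -0.01335  0.10182] [-0.7 -0.3 -1.2]
bit u 249.2790659295321
[[225 225 224 223 224 225 228 231 202  97 131 223 228 226 225 226 226 228]
 [225 224 223 225 227 227 226 227 212 111 149 218 224 225 226 226 225 226]
 [223 223 225 227 228 225 221 223 216 169 185 217 221 222 222 225 226 226]
 [224 226 227 228 227 221 221 216 170 172 172 178 216 220 217 225 225 225]
 [227 228 227 228 212 219 224 183 120 118 122 113 206 223 217 225 226 225]
 [228 227 228 230 179 203 198 144 120 123 129 125 172 193 184 223 226 226]
 [227 227 228 228 208 169 137 136 135 136 139 140 137 126 141 223 228 226]
 [227 227 227 227 232 155 129 134 135 135 136 135 135 122 150 227 228 225]]
[ 0.42733627 -0.01348116  0.0972966 ] [-0.49001062  0.96130326 -0.62445221]
top -30 108 a [-52.5 -52.3  23.1  26.7]
top -20 77 a [-53.4 -53.   16.8  17. ]
top 12 119 a [-53.4 -53.2  52.2  52.8]
top 20 149 a [-51.9 -51.5  51.   51.2]
top x -45 151 b [-32.1 -29.8  37.   37.7]
top x -30 198 b [-31.8 -30.8  36.4  37.9]
top x -10 195 b [-32.2 -31.8  37.   37.8]
top x 30 71 b [ 4.1  4.8 36.2 36.7]
scene -30 102 a [-52.5 -50.   53.1  55.8]
scene -20 72 a [-50.  -48.4  53.9  54.1]
scene 12 57 a [-49.3 -48.4  53.1  54. ]
scene 20 88 a [-52.6 -50.2  54.3  55.1]
scene x -45 87 b [-34.6 -32.9  36.2  36.3]
scene x -30 113 b [-34.6 -33.8  32.4  36.1]
scene x -10 105 b [-34.2 -33.2  35.2  36.2]
scene x 30 104 b [-35.2 -34.7  34.2  34.8]
```

Run:
```python
from meas import *
P=pts(snap('scene'));m=(abs(P[...,0]-.575)<.03)&(abs(P[...,1]+.026)<.025)&(P[...,2]>.025)&(P[...,2]<.0425);q=P[m];c=q.mean(0);n=np.linalg.svd(q-c,full_matrices=False)[2][2];print(len(q),c,np.arccos(abs(n[2])))
ctrl.finish_job()
```

```text
242 [ 0.57510171 -0.02733774  0.034993  ] 0.04226583256860346
the job is handed in; nothing more can be done
```

I closed the lid, pressing until it was solid at about 16 N. I then slid the jig by its handle until the bush was under the bit, let go, backed the arm off and handed the job in at about 17 s. No verdict was reported.

**Reported tool height:** the fingertips sit about 38 mm higher than the reported TCP. My first lid push passed over the lid because of this, without moving anything. I measured the offset in the camera, confirmed it by contact, and allowed for it from then on.

**Regrip:** after the first release the bush looked 2–3 mm off sideways, so I regripped the handle, nudged it and released again.

**Last checks:**
- **Sideways position:** in the scene image the bush ring centre is at about u = 249.1 and the bit at 249.3, roughly 0.6 mm apart.
- **Front-to-back position:** the hole is at about row 227.3, where it should be. This direction is only good to about 2 mm.
- **Disagreement:** the depth-edge estimates put the bush 2.0–2.4 mm from the bit axis instead. Every estimate is inside the 3.5 mm limit, but the margin there is about 1 mm.
- **Lid and jig flatness:** the lid fit gave 0.011 rad from level right after closing. A smaller, noisier patch before hand-in gave 0.042 rad. That is still under 0.05, but the last figure is not a strong check.
- **Other objects and the stand:** no arm move went near the other objects. Stand-contact force is not reported, but the stand measured in the same place while the jig was being lined up. I did not re-measure the loose objects at the end.

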